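# Fit the axle pin of a wire-guide roller

## Robot

A 6-joint arm with a two-finger parallel gripper is mounted at the origin on the work surface. World frame = base frame: x ahead of the robot, y to its left, z up, the work surface at z = 0. Lengths are in m, angles in degrees, forces in N, time in s.
With the tool pointing down it reaches from about 0.4 to 0.825 m from the base axis. Payload 7 kg.
Tool frame: the origin (TCP) lies at the very end of the fingers, on their centre line; the grasp point (between the pads) lies 19 mm behind it; z points along the fingers, y is the line along which they close (so a half turn about z gives the same grasp; the last joint's range is limited). The gripper opens to 88 mm and grips with 3 to 60 N. Pads are 19 mm wide; open, the fingers measure 130 mm over their backs; the gripper's body (78 mm by 193 mm) begins 47 mm behind the grasp point.
Start: joints at [85.835, 20.546, 0.682, 0, -70.136, -16.507], TCP at [0.238, 0.632, 0.227] pointing down, gripper open.
Joint ranges: [-176.03, 176.03], [-82.01, 121.73], [-58.28, 71.71], [-173.87, 95.51], [-174.79, -0.11], [-173.66, 173.66]. Speed limits (degrees/s): [136.94, 136.94, 172.46, 180, 180, 180].

## Interface

Orientations are given as [roll, pitch, yaw] about the fixed x, y, z axes, in that order (R = Rz(yaw) Ry(pitch) Rx(roll)).
In Python, from plant import ctrl gives the robot as it stands.
- The arm moves only by the tool carry_out, never from a script. Its argument "deltas" is a list that holds one entry, the list of rows, each a list of 5 numbers: the shift along the tool's x, y, z scaled (see below), then the turn about the tool's z scaled (see below), then the opening, from -1 (shut) to 1 (fully open). A call has 1 to 5 rows; each row is the pose to reach, as a shift and turn from the pose commanded when the call began, along the tool's axes at that moment, turning the shorter way round; what a row does not reach only later rows make up. The controller multiplies each number of a shift by 20 cm and each number of a turn by 2 pi rad. A row lasts 1/10 s, in which the tool goes at most 50 mm and 8.59 degrees, less where a joint would pass 70% of its speed; a pose out of reach is approached as far as the arm can. A call with a number of a shift or a turn outside -1 to 1 is refused whole. A call with a gripper value outside its range is refused whole. The fingers move at their own pace and stop on an object; the grip force is fixed at half the most. Time passes only in rows, so rows that repeat a pose let the fingers close. It gives the time, the measured TCP pose, the force, the opening and the grip force at its end, in the units of the state.
- ctrl.get_obs(): the state, without advancing time (a new reading comes with each control period).
- ctrl.snapshot(name): name is "side" or "top" or "wrist"; returns a dict with "color" (384x512x3 uint8, red, green, blue), "camera_matrix" (3x3 intrinsics, pixels), "R" (3x3) and "t" (3): a world point X has camera coordinates R X + t. Camera axes: x right, y down, z forward; pixel columns grow to the right and rows downward; lengths in m; the calibration is good to about 2 mm. A picture is of the moment at which its call begins. There is no depth.
- ctrl.close_job(): hands the job in; it is judged then, once.
Trained networks look in a picture, given as the dict that the camera call returned (one of the last four; its "shot" number tells which), for a name from the list of things; names that differ only in an ending like _2 or _b are one class to them, and where a whole thing is asked for, a point or a joint stands for the part that bears it (a point fixed in the world has none). Each returns a list of dicts, best first, with "p" (0 to 1); they miss things now and then, are a little off and sometimes report something else, mostly with a low value. They report only what shows in the picture. A call takes as long as a camera call. They do not tell look-alikes from the thing itself.
- ctrl.search_frame(picture, name): "centre" ([column, row] in pixels, amid what is visible of it).
- ctrl.silhouettes(picture, name): "mask" (384x512 bool, what is visible of it) and "centre" ([column, row] in pixels, amid what is visible of it).
- ctrl.spot_point(picture, name): "centre" ([column, row] in pixels: a listed point, or the origin of a listed thing).
The state is a dict: "clock": time; "joint_pos": joint angles; "qvel": joint speeds; "tau": joint torques, N m; "tool_pos": TCP position; "orientation": TCP orientation; "force": force on the tool from outside, world axes, zero at the start; "moment": the same for the moment, N m; "opening": finger opening in m; "gripper_force": force on a finger pad.
Only numpy, scipy, OpenCV 4.12 (cv2) and the standard library are available. Lean on these libraries where they do the work, as an engineer would, in place of code of your own. Each camera call takes 0.05 s, during which the arm holds its last target. There are 200 camera calls.

## Task

Take the steel axle pin out of its wooden stand and fit it into the wire-guide bracket: thread it down through the upper ear, the white roller and the lower ear, past the sprung ball, until its collar sits fully home on the upper ear. Feel for the hole and press gently, never loading the bracket with as much as 50 newtons, let go, and leave the other things on the bench where they are.

Things in the scene. Friction and masses are not known exactly. Their poses are not given: they have to be found in the camera images.
- pin_handle (a point): Middle of the handle of the loose steel axle pin (114 mm long, 0.14 kg, upright in the stand at the start); z runs up along the pin. Handle: round, 22 mm in diameter, 42 mm high, at the top. Under it a collar, 32 mm in diameter, 4 mm thick, its underside 26 mm below this point. Grasp the handle from above. Fully home in the bracket, this point is 122 mm above the bench.
- pin_tip (a point): Tip of the axle pin, 94 mm below the middle of its handle and 68 mm below the collar's underside. The shaft is 12 mm in diameter; its last 4 mm taper to a flat nose 9 mm in diameter.
- stand: Fixed plywood block 70 x 70 x 45 mm with one hole, 14 mm wide and 38 mm deep, in the middle of its top; the pin stands in it, its tip 7 mm above the bench and its collar 75 mm above the bench. Origin: centre of the underside; z up.
- guide: Fixed grey base plate 220 x 80 x 12 mm of the wire-guide bracket. Origin: centre of its underside; x along its long side, y across, z up. On it an aluminium C-shaped bracket is clamped somewhere along x: its holes share one vertical axis, at plate y = 0 and at an unknown plate x from +6 to +42 mm, which no reading gives: it must be felt with the pin or seen.
- guide_mid (a point): Point on the base plate's centre line (plate x = 0, y = 0), level with the top of the upper ear, 96 mm above the bench. Both ears are 96 (x) x 46 (y) mm, 8 mm thick, centred on the hole axis, each with a 13.6 mm hole (1 mm chamfer). A wall no higher than the upper ear joins them on the -x side, 48 mm from the hole axis. The clamped bracket does not give.
- roller_level (a point): Point on the plate's centre line (x = 0, y = 0), level with the middle of the captive white roller, 68 mm above the bench. Roller: 48 mm in diameter, 49 to 87 mm above the bench, 15 mm bore. It lies up to 2 mm off the hole axis, along a diagonal of the plate; about 1 N moves it, so the pin's tapered nose nudges it straight.
- lower_level (a point): Point on the plate's centre line (x = 0, y = 0), level with the top of the lower ear, 48 mm above the bench. In the lower ear's hole a sprung ball sticks out 3 mm from the -y side: it stops a pin that is merely let go about 15 mm short of home. Pushing the pin past it takes some 2 to 8 N downwards and it then rubs lightly on the shaft, with a few newtons of drag.
- spool_mid (a point): Bystander: small spool of copper wire with black cheeks, 54 mm in diameter, 38 mm high, standing on the bench; point at its centre.
- driver_grip (a point): Bystander: screwdriver with a grey handle, 170 mm long, lying across the bench; point in its handle.
- meter_mid (a point): Bystander: black hand-held test meter 72 x 145 x 32 mm lying on the bench; point at its centre.
Not all that is in view belongs to the job. What is shaped like the part that bears pin_handle but orange or purple is not meant.

How it is judged (in metres and radians):
On the way, in this order (a step that is already met when the one before it is completed fails the run):
1. the pin is drawn up out of its stand (height (world z) of pin_handle above 0.15 m and angle between pin_handle's own z axis and vertical below 0.4 rad), for 0.1 s.
2. the pin is through the upper ear and in the roller (z of pin_handle in the frame of guide below 0.168 m and x of pin_handle in the frame of guide between 0.002 and 0.046 m and y of pin_handle in the frame of guide between -0.005 and 0.005 m and angle between pin_handle's own z axis and vertical below 0.1 rad), for 0.1 s.
At the end, for the whole second after the job is handed in: The pin stands upright (within 0.06 rad) through both ears and the roller, its collar on the upper ear (within 2.5 mm), at rest and released (z of pin_handle in the frame of guide between 0.119 and 0.1245 m and x of pin_handle in the frame of guide between 0.002 and 0.046 m and y of pin_handle in the frame of guide between -0.004 and 0.004 m and angle between pin_handle's own z axis and vertical below 0.06 rad and linear speed of pin below 0.01 m/s); the robot touches nothing.
It fails at once if the pin and the gripper load the bracket with 50 N or more (side loads from wedging count too) (contact force between guide and anything else above 50 N).
It fails at once if the spool is moved by more than 20 mm (distance of spool_mid from where it was at the start of the episode above 0.02 m).
It fails at once if the screwdriver is moved by more than 20 mm (distance of driver_grip from where it was at the start of the episode above 0.02 m).
It fails at once if the meter is moved by more than 20 mm (distance of meter_mid from where it was at the start of the episode above 0.02 m).
It also fails if it takes over 72 s, if anything falls off the work surface, if the arm or the gripper's body presses on something with over 40 N, if the wrist force passes 120 N, or if a joint passes its speed limit or range.

## Working session

There is one attempt and no reset: what is moved stays moved. The work goes in short steps, Python scripts to look and compute and a tool call to move; the robot and the scene stay as the last step left them, time stands still between calls to the robot, and variables do not carry over. Pictures are saved under pics/ and viewed, at most 10 in all, crops included, and the job is handed in when it is done.

Besides the shell and the picture viewer there is one more tool, called as name(argument=value, ...), one argument or row to a line, values as JSON. carry_out: Moves the arm, as the interface text tells. Its arguments: {"type":"object","properties":{"deltas":{"type":"array"}},"required":["deltas"]}

```bash
mkdir -p pics; cat > h.py <<'E'
import numpy as np, cv2
from plant import ctrl
def ray(s,px):
    K=np.array(s["camera_matrix"]);R=np.array(s["R"]);t=np.array(s["t"])
    d=R.T@np.linalg.solve(K,[px[0],px[1],1.]);return -R.T@t,d
def atz(s,px,z):
    c,d=ray(s,px);return c+d*(z-c[2])/d[2]
def proj(s,X):
    p=np.array(s["camera_matrix"])@(np.array(s["R"])@np.array(X)+np.array(s["t"]));return p[:2]/p[2]
def tri(a,pa,b,pb):
    c1,d1=ray(a,pa);c2,d2=ray(b,pb)
    u=np.linalg.lstsq(np.c_[d1,-d2],c2-c1,rcond=None)[0]
    return (c1+d1*u[0]+c2+d2*u[1])/2, np.linalg.norm(c1+d1*u[0]-c2-d2*u[1])
E
python3 - <<'E'
from h import *
o=ctrl.get_obs();print(o)
S={n:ctrl.snapshot(n) for n in("side","top","wrist")}
cv2.imwrite("pics/a.png",np.vstack([cv2.resize(np.hstack([S["side"]["color"],S["top"]["color"]]),(800,300)),])[:,:,::-1])
for n in S:cv2.imwrite(f"pics/{n}.png",S[n]["color"][:,:,::-1])
for n,s in S.items():
    print(n,-np.array(s["R"]).T@s["t"])
    for k,z in(("pin_handle",.101),("stand",0),("guide",0),("guide_mid",.096),("spool_mid",.019),("driver_grip",.015),("meter_mid",.016)):
        for d in ctrl.spot_point(s,k)[:3]:print(n,k,round(d["p"],2),np.round(d["centre"],1),np.round(atz(s,d["centre"],z),4))
E
```

```text
{'clock': 0.0, 'joint_pos': array([ 8.58349292e+01,  2.05920519e+01,  6.34843285e-01, -2.00813800e-02,
       -7.01372439e+01, -1.65041629e+01]), 'qvel': array([-0.01881501,  0.02050243,  0.02925525,  0.05190193,  0.02625922,
        0.05767101]), 'tau': array([ 9.36799697e-04, -5.82712841e+01,  2.93050790e+01,  6.99706122e+00,
        7.13090019e-03, -1.48838835e-04]), 'tool_pos': array([0.23813934, 0.63107407, 0.22562399]), 'orientation': array([ 1.79904076e+02, -8.73510045e-03, -2.06760650e+01]), 'force': array([ 0.24235134, -0.04702535, -0.16056139]), 'moment': array([ 0.07532235, -0.01618563,  0.02772961]), 'gripper_force': 0.0, 'opening': 0.08770630751559698}
side [ 0.46104131 -0.5145654   0.57151944]
side pin_handle 0.92 [170.7 161.3] [0.4495 0.1223 0.101 ]
side pin_handle 0.9 [188.8 178.8] [0.4792 0.0568 0.101 ]
side pin_handle 0.68 [351.4 264. ] [ 0.7027 -0.2115  0.101 ]
side stand 0.71 [216.2 185.7] [0.5426 0.1393 0.    ]
side guide 0.58 [246.7 312. ] [ 0.5362 -0.1963  0.    ]
side guide_mid 0.71 [240.8 280.2] [ 0.5272 -0.1957  0.096 ]
side spool_mid 0.6 [266.5 210.2] [0.6299 0.0145 0.019 ]
side driver_grip 0.82 [300.9 162.5] [0.7596 0.1595 0.015 ]
side meter_mid 0.74 [354.7 263.7] [ 0.7526 -0.1576  0.016 ]
top [ 0.44414922 -0.01786894  0.8324032 ]
top pin_handle 0.56 [215.7 263.2] [0.4766 0.0683 0.101 ]
top pin_handle 0.52 [178.2 226. ] [0.5382 0.1509 0.101 ]
top pin_handle 0.52 [183.1 271.7] [0.4536 0.1271 0.101 ]
top stand 0.68 [192.  228.3] [0.5498 0.1431 0.    ]
top guide 0.73 [343.4 254.8] [ 0.5318 -0.1917  0.    ]
top spool_mid 0.62 [255.4 196.3] [0.6339 0.0125 0.019 ]
top driver_grip 0.66 [200.6 133.3] [0.7675 0.1557 0.015 ]
top meter_mid 0.86 [336.1 156.1] [ 0.7488 -0.1571  0.016 ]
wrist [0.30337578 0.60628939 0.38326991]
```

View pics/top.png

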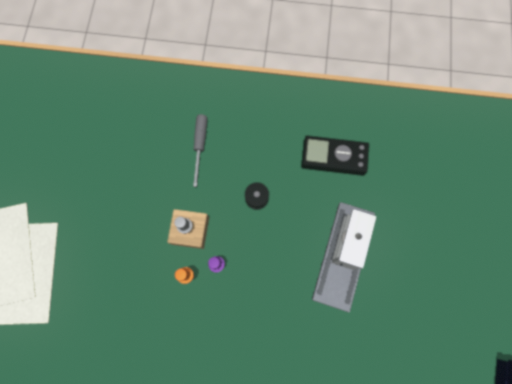

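View pics/side.png

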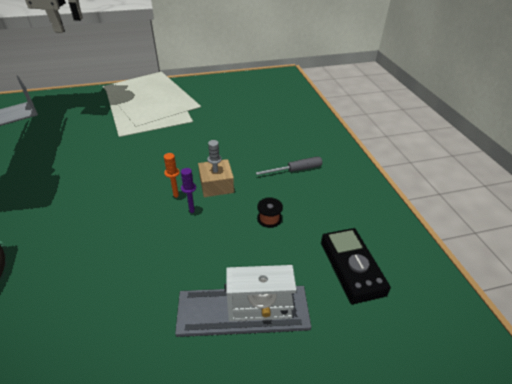

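The top view shows the steel pin in its stand near (182,224), with orange and purple decoys at (184,274) and (216,263). The guide is on the right, with its hole near (359,236). In the side view the pin handle is near (213,151) and the ear hole near (263,279).

```bash
python3 - <<'E'
from h import *
T=ctrl.snapshot("top");S=ctrl.snapshot("side")
def dark(s,px,r):
    g=cv2.cvtColor(s["color"],cv2.COLOR_RGB2GRAY).astype(float);x,y=px
    w=g[y-r:y+r+1,x-r:x+r+1];m=np.clip(np.median(w)-15-w,0,None);Y,X=np.mgrid[y-r:y+r+1,x-r:x+r+1]
    return [(m*X).sum()/m.sum(),(m*Y).sum()/m.sum()]
hs=[]
for s,px,r in((T,(359,236),7),(S,(263,279),6)):
    c=dark(s,px,r);print("hole",c,atz(s,c,.094));hs.append(c)
print(tri(T,hs[0],S,hs[1]))
for s in(T,S):
    for k,z in(("stand",.045),("guide",.012)):
        for d in ctrl.silhouettes(s,k)[:1]:
            ys,xs=np.nonzero(d["mask"]);P=np.array([atz(s,(x,y),z)[:2] for x,y in zip(xs,ys)],np.float32)
            print(k,d["p"],cv2.minAreaRect(P),np.round(P.mean(0),4))
    for d in ctrl.search_frame(s,"pin_handle"):print("pin",d["p"],d["centre"],atz(s,d["centre"],.101))
    for d in ctrl.spot_point(s,"pin_tip"):print("tip",d["p"],d["centre"],atz(s,d["centre"],.007))
def crop(s,x0,y0,w,h):return cv2.resize(s["color"][y0:y0+h,x0:x0+w],(400,300),interpolation=cv2.INTER_CUBIC)
im=np.vstack([np.hstack([crop(T,150,195,80,60),crop(T,300,195,120,90)]),np.hstack([crop(S,170,130,100,75),crop(S,170,255,160,120)])])
cv2.imwrite("pics/c.png",im[:,:,::-1])
E
```

```text
hole [np.float64(358.1603350284176), np.float64(235.88872270415794)] [ 0.56170973 -0.19801574  0.094     ]
hole [np.float64(262.601848560256), np.float64(278.3003910415926)] [ 0.56088419 -0.19902677  0.094     ]
(array([ 0.56150725, -0.19825597,  0.09286678]), np.float64(0.0007574705718870659))
stand 0.76 ((0.5430179834365845, 0.1425514966249466), (0.07901860773563385, 0.07729209214448929), 88.35662078857422) [0.5412 0.1395]
guide 0.94 ((0.5315055847167969, -0.19176870584487915), (0.08592654019594193, 0.21951718628406525), 78.14651489257812) [ 0.5297 -0.1917]
pin 0.8 [184.2, 222.9] [0.54562821 0.14030254 0.101     ]
pin 0.52 [217.6, 266.9] [0.47017394 0.06375823 0.101     ]
pin 0.49 [183.4, 272.0] [0.4531006  0.12642527 0.101     ]
tip 0.54 [190.7, 275.0] [0.4499399 0.1285403 0.007    ]
stand 0.78 ((0.5409131050109863, 0.11921758949756622), (0.1203766018152237, 0.07349539548158646), 88.42140197753906) [0.5399 0.1131]
guide 0.65 ((0.5332493782043457, -0.1736372411251068), (0.1322350949048996, 0.22205817699432373), 79.56912994384766) [ 0.5368 -0.1866]
pin 0.89 [172.8, 169.5] [0.45123671 0.09373932 0.101     ]
pin 0.81 [188.4, 186.2] [0.47577488 0.03481729 0.101     ]
pin 0.72 [211.5, 157.1] [0.53454033 0.11712643 0.101     ]
tip 0.82 [177.4, 194.0] [0.45136117 0.12356564 0.007     ]
tip 0.61 [191.4, 209.5] [0.47580303 0.06641676 0.007     ]
```

View pics/c.png

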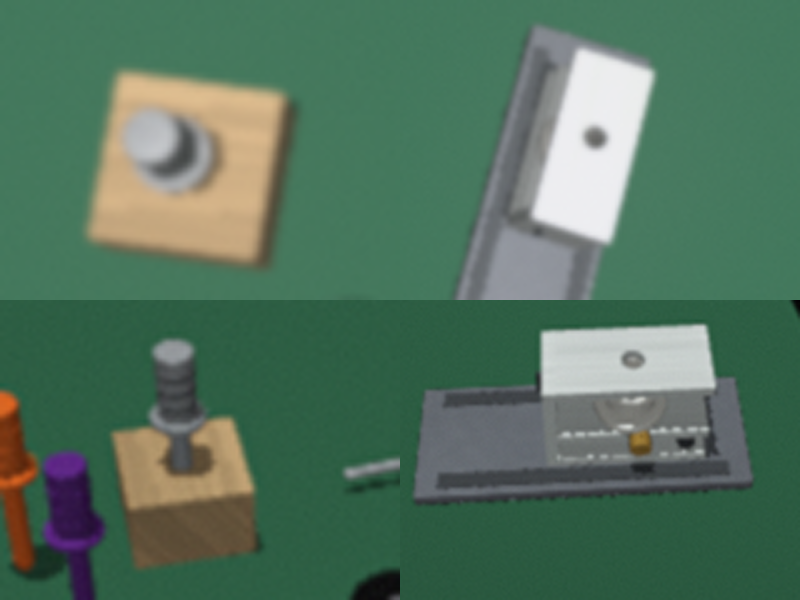

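```bash
cat >> h.py <<'E'
def rel(target,yaw=None,o=None):
    o=o or ctrl.get_obs();from_=np.array(o["tool_pos"])
    from scipy.spatial.transform import Rotation as Ro
    R=Ro.from_euler("xyz",o["orientation"],degrees=True).as_matrix()
    return np.round(R.T@(np.array(target)-from_)/.2,4),o["orientation"]
E
python3 - <<'E'
from h import *
T=ctrl.snapshot("top");S=ctrl.snapshot("side")
for px,z in(((181,222.6),.122),((185,226),.077)):print(atz(T,px,z))
for px,z in(((213.3,143),.122),((214.3,158.8),.077)):print(atz(S,px,z))
print(tri(T,(181,222.6),S,(213.3,143)),tri(T,(185,226),S,(214.3,158.8)))
print(rel([.543,.141,.19]))
E
```

```text
[0.54255941 0.14185551 0.122     ]
[0.54295557 0.14286984 0.077     ]
[0.54319666 0.13741401 0.122     ]
[0.54328528 0.14171027 0.077     ]
(array([0.5434666 , 0.14267819, 0.11832919]), np.float64(0.0007903523909015147)) (array([0.54327767, 0.14309466, 0.07593879]), np.float64(0.0003636875024380585))
(array([2.2912, 1.7568, 0.1828]), array([ 1.79999669e+02, -2.03628061e-04, -2.06731185e+01]))
```

carry_out(
  deltas=[
    [[0.99,0.76,0,0,1],[0.99,0.76,0,0,1],[0.99,0.76,0,0,1],[0.99,0.76,0,0,1],[0.99,0.76,0,0,1]],
  ],
)

```text
clock: 2.3
tool_pos: [0.3706, 0.4176, 0.2268]
orientation: [-180.0, -0.0, -20.6]
force: [1.2, 1.7, 0.3]
opening: 0.0875
gripper_force: 0.0
```

carry_out(
  deltas=[
    [[0.98,0.75,0,0,1],[0.98,0.75,0,0,1],[0.98,0.75,0,0,1],[0.98,0.75,0,0,1],[0.98,0.75,0,0,1]],
  ],
)

```text
clock: 2.8
tool_pos: [0.5011, 0.2079, 0.227]
orientation: [-180.0, -0.0, -20.7]
force: [-0.5, 0.2, -0.3]
opening: 0.0876
gripper_force: 0.0
```

```bash
python3 - <<'E'
from h import *
o=ctrl.get_obs();print(o["clock"],o["tool_pos"],o["orientation"],rel([.543,.142,.19],o=o))
E
```

```text
2.8 [0.5011279  0.20793789 0.22702936] [-1.79956149e+02 -2.75505811e-02 -2.06670059e+01] (array([0.3122, 0.2347, 0.1851]), array([-1.79956149e+02, -2.75505811e-02, -2.06670059e+01]))
```

carry_out(
  deltas=[
    [[0.312,0.235,0,-0.0574,1],[0.312,0.235,0,-0.0574,1],[0.312,0.235,0,-0.0574,1],[0.312,0.235,0,-0.0574,1]],
  ],
)

```text
clock: 3.2
tool_pos: [0.5425, 0.1428, 0.2264]
orientation: [180.0, 0.0, -0.1]
force: [-0.3, 0.4, -0.5]
opening: 0.0878
gripper_force: 0.0
```

```bash
python3 - <<'E'
from h import *
W=ctrl.snapshot("wrist");o=ctrl.get_obs();print(o["tool_pos"],o["orientation"])
for p in([.543,.142,.122],[.543,.142,.077],[.543,.142,.045]):print(proj(W,p))
for d in ctrl.search_frame(W,"pin_handle"):print(d["p"],d["centre"],atz(W,d["centre"],.101))
for d in ctrl.spot_point(W,"pin_handle"):print(d["p"],d["centre"],atz(W,d["centre"],.101))
cv2.imwrite("pics/w1.png",W["color"][:,:,::-1])
E
```

```text
[0.54220713 0.14345858 0.22652828] [-1.79995837e+02  2.82316524e-03 -1.79861248e-01]
[254.20428799 193.11334454]
[254.19092408 182.8880403 ]
[254.18346841 177.18338805]
0.87 [311.4, 229.9] [0.49625902 0.0800771  0.101     ]
0.82 [267.9, 274.0] [0.44276976 0.12650094 0.101     ]
0.79 [253.0, 182.5] [0.54881579 0.14323841 0.101     ]
0.85 [321.1, 245.6] [0.47775907 0.06844487 0.101     ]
0.85 [269.0, 265.6] [0.45332943 0.1253983  0.101     ]
0.64 [256.2, 186.6] [0.54445494 0.1399201  0.101     ]
```

View pics/w1.png

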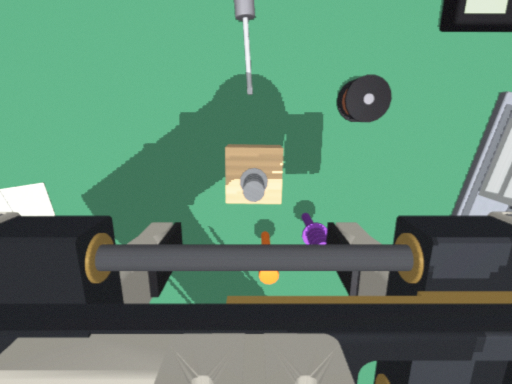

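The wrist view shows the steel pin's handle top at (254,190) and its collar at (254,181). This agrees with the measured pose to about 2 mm. I'll descend now.

carry_out(
  deltas=[
    [[0.007,0,0.25,0,1],[0.007,0,0.45,0,1],[0.007,0,0.6,0,1],[0.007,0,0.7,0,1],[0.007,0,0.7,0,1]],
  ],
)

```text
clock: 3.85
tool_pos: [0.5414, 0.1437, 0.0838]
orientation: [179.8, 0.3, -0.0]
force: [-0.4, -0.1, 0.7]
opening: 0.0874
gripper_force: 0.0
```

carry_out(
  deltas=[
    [[0,0,0,0,-1],[0,0,0,0,-1],[0,0,0,0,-1],[0,0,0,0,-1],[0,0,0,0,-1]],
  ],
)

```text
clock: 4.35
tool_pos: [0.5438, 0.144, 0.0873]
orientation: [-180.0, -0.1, -0.0]
force: [0.2, 0.3, -0.9]
opening: 0.0533
gripper_force: 0.0
```

carry_out(
  deltas=[
    [[0,0,0,0,-1],[0,0,0,0,-1],[0,0,0,0,-1],[0,0,0,0,-1],[0,0,0,0,-1]],
  ],
)

```text
clock: 4.85
tool_pos: [0.5435, 0.1438, 0.0865]
orientation: [180.0, 0.0, -0.0]
force: [-0.3, -1.1, 0.2]
opening: 0.0211
gripper_force: 30.0
```

carry_out(
  deltas=[
    [[0,0,-0.1,0,-1],[0,0,-0.3,0,-1],[0,0,-0.5,0,-1],[0,0,-0.57,0,-1],[0,0,-0.57,0,-1]],
  ],
)

```text
clock: 5.35
tool_pos: [0.5446, 0.1445, 0.2031]
orientation: [-179.9, -0.2, 0.0]
force: [-0.5, -0.3, -2.4]
opening: 0.0213
gripper_force: 30.0
```

```bash
python3 - <<'E'
from h import *
o=ctrl.get_obs();print(o["clock"],o["tool_pos"],o["orientation"],o["force"],o["opening"],rel([.5615,-.1983,.2],o=o))
E
```

```text
5.35 [0.54459638 0.14449965 0.20305821] [-1.79862871e+02 -2.25388845e-01  5.66384829e-04] [-0.4975217  -0.26794852 -2.40302563] 0.02129928095800093 (array([0.0844, 1.714 , 0.0115]), array([-1.79862871e+02, -2.25388845e-01,  5.66384829e-04]))
```

carry_out(
  deltas=[
    [[0,0.1,0,0,-1],[0.02,0.25,0,0,-1],[0.04,0.45,0,0,-1],[0.05,0.65,0,0,-1],[0.05,0.85,0,0,-1]],
  ],
)

```text
clock: 5.85
tool_pos: [0.5525, -0.0275, 0.1986]
orientation: [180.0, 0.2, 0.0]
force: [0.8, -0.0, -1.9]
opening: 0.0215
gripper_force: 30.0
```

carry_out(
  deltas=[
    [[0.02,0.2,0,0,-1],[0.04,0.4,0,0,-1],[0.04,0.6,0,0,-1],[0.04,0.78,0,0,-1],[0.04,0.86,0,0,-1]],
  ],
)

```text
clock: 6.35
tool_pos: [0.5602, -0.2005, 0.1983]
orientation: [-180.0, 0.2, -0.1]
force: [-0.2, 0.2, -1.0]
opening: 0.0215
gripper_force: 30.0
```

carry_out(
  deltas=[
    [[0,0,0,0,-1],[0,0,0,0,-1]],
  ],
)

```text
clock: 6.55
tool_pos: [0.5608, -0.1979, 0.1992]
orientation: [-180.0, 0.1, -0.1]
force: [-0.6, -0.8, -1.8]
opening: 0.0213
gripper_force: 30.0
```

```bash
python3 - <<'E'
from h import *
T=ctrl.snapshot("top");S=ctrl.snapshot("side");o=ctrl.get_obs();tp=o["tool_pos"];print(o["clock"],tp,o["orientation"],o["force"])
for n,s in(("T",T),("S",S)):
    print(n,"tip exp",proj(s,tp-[0,0,.0795]),"collar",proj(s,tp-[0,0,.0115]),"hole",proj(s,[.5615,-.1983,.095]))
x,y=map(int,proj(S,tp-[0,0,.06]))
c=S["color"][y-60:y+90,x-100:x+100];cv2.imwrite("pics/s2.png",cv2.resize(c,(800,600),interpolation=cv2.INTER_CUBIC)[:,:,::-1]);print("crop origin",x-100,y-60)
E
```

```text
6.65 [ 0.56124972 -0.19721492  0.19991409] [-1.79980541e+02  5.32701606e-02  3.14677938e-02] [-0.06026144  0.2847176  -2.61614585]
T tip exp [361.29203147 234.26758781] collar [371.75166586 228.95702642] hole [358.43157167 235.94694651]
S tip exp [263.00621373 266.9756626 ] collar [264.413745   237.03335557] hole [262.88091934 277.45597556]
crop origin 163 198
```

View pics/s2.png

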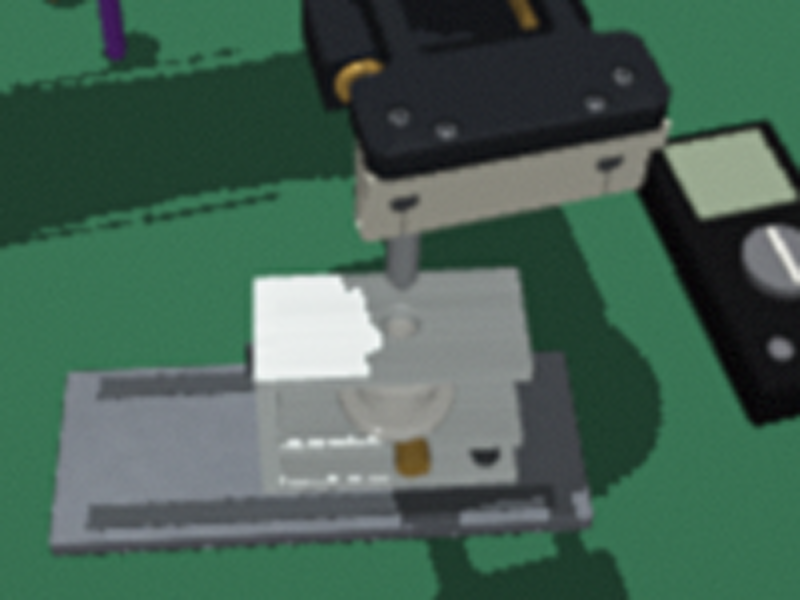

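The side crop shows the pin tip at (263.5,269) above the ear hole at (263.5,279), so they are aligned to about 1 mm. I'll lower to just above the ear, then feel for the hole.

carry_out(
  deltas=[
    [[0,0,0.05,0,-1],[0,0,0.1,0,-1],[0,0,0.1,0,-1]],
  ],
)

```text
clock: 6.95
tool_pos: [0.5603, -0.1973, 0.1783]
orientation: [-180.0, 0.2, 0.0]
force: [-0.9, -0.4, -2.0]
opening: 0.0215
gripper_force: 30.0
```

carry_out(
  deltas=[
    [[0,0,0.005,0,-1],[0,0,0.01,0,-1],[0,0,0.015,0,-1],[0,0,0.02,0,-1]],
  ],
)

```text
clock: 7.35
tool_pos: [0.5616, -0.1982, 0.1767]
orientation: [180.0, -0.0, -0.0]
force: [0.1, 0.4, -2.8]
opening: 0.0213
gripper_force: 30.0
```

carry_out(
  deltas=[
    [[0,0,0.005,0,-1],[0,0,0.01,0,-1],[0,0,0.015,0,-1],[0,0,0.015,0,-1]],
  ],
)

```text
clock: 7.75
tool_pos: [0.5613, -0.1982, 0.1734]
orientation: [-180.0, 0.0, -0.0]
force: [-0.0, -0.1, -1.5]
opening: 0.0212
gripper_force: 30.0
```

carry_out(
  deltas=[
    [[0,0,0.005,0,-1],[0,0,0.01,0,-1],[0,0,0.01,0,-1]],
  ],
)

```text
clock: 8.05
tool_pos: [0.5614, -0.1982, 0.1715]
orientation: [180.0, 0.0, -0.0]
force: [-0.8, -0.5, -2.5]
opening: 0.0216
gripper_force: 30.0
```

carry_out(
  deltas=[
    [[0,0,0.005,0,-1],[0,0,0.01,0,-1],[0,0,0.015,0,-1],[0,0,0.015,0,-1]],
  ],
)

```text
clock: 8.45
tool_pos: [0.5613, -0.1982, 0.1684]
orientation: [180.0, 0.0, -0.0]
force: [-0.9, -1.9, -2.6]
opening: 0.0215
gripper_force: 30.0
```

carry_out(
  deltas=[
    [[0,0,0.005,0,-1],[0,0,0.01,0,-1],[0,0,0.015,0,-1],[0,0,0.015,0,-1]],
  ],
)

```text
clock: 8.85
tool_pos: [0.5614, -0.1982, 0.1654]
orientation: [180.0, 0.0, -0.0]
force: [-0.5, -1.3, -1.8]
opening: 0.0211
gripper_force: 30.0
```

carry_out(
  deltas=[
    [[0,0.002,0.005,0,-1],[0,0.002,0.01,0,-1],[0,0.002,0.015,0,-1],[0,0.002,0.02,0,-1]],
  ],
)

```text
clock: 9.25
tool_pos: [0.5614, -0.1985, 0.1614]
orientation: [-180.0, 0.0, -0.0]
force: [-0.9, -0.7, -1.6]
opening: 0.0212
gripper_force: 30.0
```

carry_out(
  deltas=[
    [[0,0,0.01,0,-1],[0,0,0.02,0,-1],[0,0,0.03,0,-1],[0,0,0.03,0,-1]],
  ],
)

```text
clock: 9.65
tool_pos: [0.5613, -0.1984, 0.1551]
orientation: [-180.0, 0.0, -0.0]
force: [-0.0, 0.1, -1.6]
opening: 0.0215
gripper_force: 30.0
```

carry_out(
  deltas=[
    [[0,0,0.02,0,-1],[0,0,0.04,0,-1],[0,0,0.06,0,-1],[0,0,0.07,0,-1],[0,0,0.07,0,-1]],
  ],
)

```text
clock: 10.15
tool_pos: [0.5614, -0.1985, 0.1411]
orientation: [-180.0, 0.0, -0.0]
force: [-0.1, -0.4, -2.0]
opening: 0.0216
gripper_force: 30.0
```

carry_out(
  deltas=[
    [[0,0,0.01,0,-1],[0,0,0.02,0,-1],[0,0,0.03,0,-1],[0,0,0.04,0,-1],[0,0,0.04,0,-1]],
  ],
)

```text
clock: 10.65
tool_pos: [0.5613, -0.1985, 0.1332]
orientation: [-180.0, 0.0, -0.0]
force: [-0.2, -0.2, -2.2]
opening: 0.0212
gripper_force: 30.0
```

carry_out(
  deltas=[
    [[0,0,0.005,0,-1],[0,0,0.01,0,-1],[0,0,0.015,0,-1],[0,0,0.02,0,-1]],
  ],
)

```text
clock: 11.05
tool_pos: [0.5615, -0.1985, 0.1295]
orientation: [180.0, -0.0, -0.0]
force: [-0.4, -1.1, -2.3]
opening: 0.0212
gripper_force: 30.0
```

carry_out(
  deltas=[
    [[0,0,0.005,0,-1],[0,0,0.01,0,-1],[0,0,0.015,0,-1],[0,0,0.02,0,-1]],
  ],
)

```text
clock: 11.45
tool_pos: [0.5615, -0.1986, 0.1255]
orientation: [-180.0, -0.0, -0.0]
force: [-0.7, -0.7, -1.6]
opening: 0.0217
gripper_force: 30.0
```

carry_out(
  deltas=[
    [[0,0,0.005,0,-1],[0,0,0.01,0,-1],[0,0,0.015,0,-1],[0,0,0.015,0,-1]],
  ],
)

```text
clock: 11.85
tool_pos: [0.5614, -0.1985, 0.1224]
orientation: [-180.0, 0.0, -0.0]
force: [-0.7, -1.2, -2.8]
opening: 0.0217
gripper_force: 30.0
```

carry_out(
  deltas=[
    [[0,0,0.005,0,-1],[0,0,0.01,0,-1],[0,0,0.015,0,-1],[0,0,0.015,0,-1]],
  ],
)

```text
clock: 12.25
tool_pos: [0.5614, -0.1985, 0.1194]
orientation: [-180.0, 0.0, -0.0]
force: [-1.0, -1.0, -0.7]
opening: 0.0213
gripper_force: 30.0
```

carry_out(
  deltas=[
    [[0,0,0.005,0,-1],[0,0,0.01,0,-1],[0,0,0.015,0,-1],[0,0,0.015,0,-1]],
  ],
)

```text
clock: 12.65
tool_pos: [0.5614, -0.1985, 0.1163]
orientation: [-180.0, 0.0, -0.0]
force: [-0.4, -1.3, -0.9]
opening: 0.021
gripper_force: 30.0
```

carry_out(
  deltas=[
    [[0,0,0.005,0,-1],[0,0,0.01,0,-1],[0,0,0.015,0,-1],[0,0,0.015,0,-1]],
  ],
)

```text
clock: 13.05
tool_pos: [0.5614, -0.1985, 0.1133]
orientation: [-180.0, 0.0, -0.0]
force: [-0.6, -1.1, -1.3]
opening: 0.0214
gripper_force: 30.0
```

carry_out(
  deltas=[
    [[0,0,0.005,0,-1],[0,0,0.01,0,-1],[0,0,0.015,0,-1],[0,0,0.015,0,-1]],
  ],
)

```text
clock: 13.45
tool_pos: [0.5614, -0.1985, 0.1103]
orientation: [-180.0, 0.0, -0.0]
force: [-0.9, -1.5, -2.0]
opening: 0.021
gripper_force: 30.0
```

carry_out(
  deltas=[
    [[0,0,0.005,0,-1],[0,0,0.01,0,-1],[0,0,0.01,0,-1]],
  ],
)

```text
clock: 13.75
tool_pos: [0.5614, -0.1985, 0.1083]
orientation: [-180.0, 0.0, -0.0]
force: [-0.8, -1.3, -1.1]
opening: 0.0212
gripper_force: 30.0
```

carry_out(
  deltas=[
    [[0,0,0.003,0,-1],[0,0,0.005,0,-1],[0,0,0.005,0,-1]],
  ],
)

```text
clock: 14.05
tool_pos: [0.5614, -0.1985, 0.1075]
orientation: [180.0, 0.0, -0.0]
force: [-1.1, -2.1, -0.1]
opening: 0.0213
gripper_force: 30.0
```

carry_out(
  deltas=[
    [[0,0,0.003,0,-1],[0,0,0.005,0,-1],[0,0,0.005,0,-1]],
  ],
)

```text
clock: 14.35
tool_pos: [0.5615, -0.1986, 0.1075]
orientation: [180.0, -0.0, 0.0]
force: [-3.4, 0.8, 7.8]
opening: 0.0215
gripper_force: 30.0
```

```bash
python3 - <<'E'
from h import *
S=ctrl.snapshot("side");o=ctrl.get_obs();print(o["tool_pos"],o["force"])
c=S["color"][225:345,180:340];cv2.imwrite("pics/s3.png",cv2.resize(c,(800,600),interpolation=cv2.INTER_CUBIC)[:,:,::-1])
E
```

```text
[ 0.56155197 -0.19860386  0.10748302] [-4.49766912  0.32590908  7.31812345]
```

View pics/s3.png

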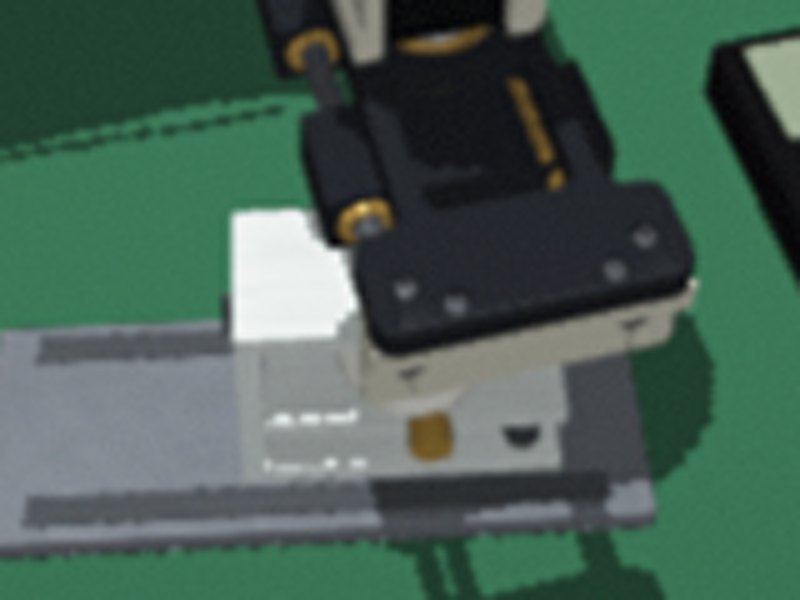

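The gripper hides the collar in this view. The TCP stopped at 0.1075 with Fz up by about 9 N, which is exactly the expected home height. I'll release.

carry_out(
  deltas=[
    [[0,0,0,0,0.3],[0,0,0,0,0.3],[0,0,0,0,0.3],[0,0,0,0,0.3],[0,0,0,0,0.3]],
  ],
)

```text
clock: 14.9
tool_pos: [0.5615, -0.1985, 0.1064]
orientation: [-180.0, 0.0, -0.0]
force: [-0.1, 0.4, -0.7]
opening: 0.0543
gripper_force: 0.0
```

carry_out(
  deltas=[
    [[0,0,-0.05,0,0.3],[0,0,-0.2,0,0.3],[0,0,-0.4,0,0.3],[0,0,-0.6,0,0.3],[0,0,-0.6,0,0.3]],
  ],
)

```text
clock: 15.4
tool_pos: [0.5646, -0.1994, 0.2339]
orientation: [179.9, -0.6, 0.0]
force: [-0.1, 0.0, -0.1]
opening: 0.0565
gripper_force: 0.0
```

carry_out(
  deltas=[
    [[0,-0.2,0,0,0.3],[0,-0.4,0,0,0.3],[0,-0.6,0,0,0.3],[0,-0.8,0,0,0.3],[0,-0.8,0,0,0.3]],
  ],
)

```text
clock: 15.9
tool_pos: [0.5618, -0.0349, 0.2274]
orientation: [-180.0, -0.1, 0.2]
force: [0.1, -0.2, 0.9]
opening: 0.0568
gripper_force: 0.0
```

```bash
python3 - <<'E'
from h import *
S=ctrl.snapshot("side");T=ctrl.snapshot("top");o=ctrl.get_obs();print(o["clock"],o["tool_pos"],o["force"])
c=S["color"][225:345,180:340].copy();c=cv2.resize(c,(800,600),interpolation=cv2.INTER_CUBIC)
for z in(.143,.101,.096):
    p=proj(S,[.5615,-.1985,z]);print(z,(p-[180,225])*5)
print("top/T",proj(T,[.5615,-.1985,.143]))
cv2.imwrite("pics/s4.png",c[:,:,::-1])
for s in(S,T):
    for d in ctrl.spot_point(s,"pin_handle"):print(d["p"],d["centre"],atz(s,d["centre"],.122))
E
```

```text
16.0 [ 0.56156503 -0.03764914  0.22717796] [ 0.0535583  -0.53006331 -0.71458937]
0.143 [419.2368474  166.29711408]
0.101 [415.12893095 251.35728106]
0.096 [414.66748107 260.91224746]
top/T [365.26062429 232.56409633]
0.7 [260.7, 267.5] [ 0.5573098  -0.19842649  0.122     ]
0.63 [171.9, 161.9] [0.4521217  0.09135237 0.122     ]
0.61 [185.8, 178.0] [0.4731809 0.0350044 0.122    ]
0.43 [304.5, 164.6] [0.70686504 0.02174747 0.122     ]
0.76 [216.5, 264.2] [0.47401884 0.06412684 0.122     ]
0.62 [180.5, 273.3] [0.44990564 0.12716906 0.122     ]
0.6 [361.9, 235.4] [ 0.5590001  -0.19806189  0.122     ]
```

View pics/s4.png

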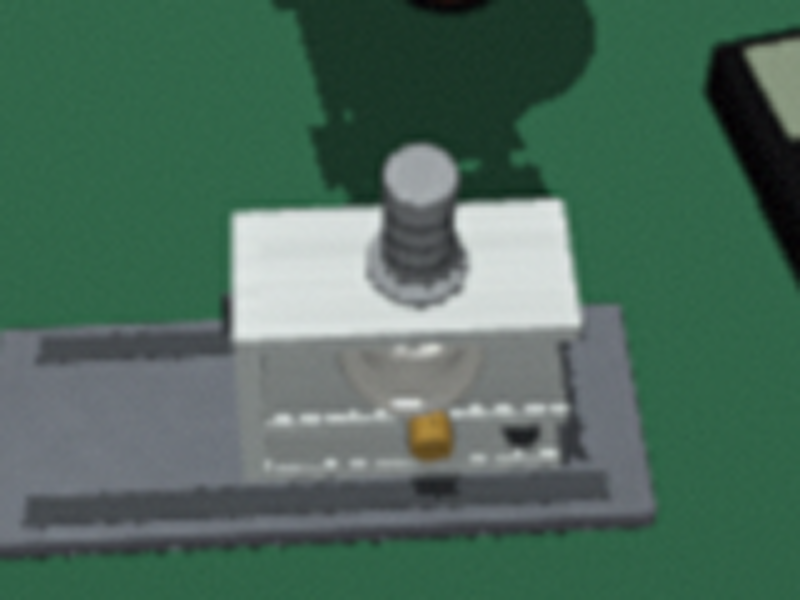

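The pin is upright, with its handle top at crop (420,174) and its collar flat on the ear at (417,265). The heights match full home, allowing for the camera's known offset. The gripper is clear.

```bash
python3 -c "
from plant import ctrl
print(ctrl.close_job())"
```

```text
the job is handed in; nothing more can be done
None
```

The axle pin is in the bracket with its collar on the upper ear and released, and the job is handed in at about 16 s; the hand-in returned no verdict. The highest contact force I read was about 10 N, and I moved nothing else on the bench.

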